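# Hang a stocked parts bin on the counter bin rack

## Robot

A 7-joint arm with a two-finger parallel gripper is mounted at the origin on the work surface. World frame = base frame: x ahead of the robot, y to its left, z up, the work surface at z = 0. Lengths are in mm, angles in rad, forces in N, time in s.
With the tool pointing down it reaches from about 400 to 875 mm from the base axis. Payload 4.4 kg.
Tool frame: the origin (TCP) lies at the very end of the fingers, on their centre line; the grasp point (between the pads) lies 19 mm behind it; z points along the fingers, y is the line along which they close (so a half turn about z gives the same grasp; the last joint's range is limited). The gripper opens to 85 mm and grips with 20 to 120 N. Pads are 22 mm wide; open, the fingers measure 114 mm over their backs; the gripper's body (76 mm by 85 mm) begins 54 mm behind the grasp point. The pads swing forward as they close: fully open they stand 13 mm farther back than shut.
Start: joints at [-0.066, 0.628, 0.038, 1.517, -0.027, 0.996, -0.02], TCP at [650.014, 0.027, 231.313] pointing down, gripper open.
Joint ranges: [-3.06, 3.06], [-0.37, 2.12], [-1.25, 1.32], [0.18, 2.47], [-1.1, 4.24], [0.23, 1.98], [-2.94, 2.94]. Speed limits (rad/s): [2.57, 2.57, 3.14, 3.14, 3.14, 3.14, 3.14].

## Interface

Orientations are given as [roll, pitch, yaw] about the fixed x, y, z axes, in that order (R = Rz(yaw) Ry(pitch) Rx(roll)).
In Python, from cell import ctrl gives the robot as it stands.
- The arm moves only by the tool jog_arm, never from a script. Its argument "plan" is a list of rows, each an object of numbers: "tx", "ty", "tz": the shift along the tool's x, y, z as a fraction of full scale; "wx", "wy", "wz": the turn, a rotation vector about the tool's x, y, z as a fraction of full scale; "claw": the closure, from 0 (fully open) to 1 (shut). In form: [{"tx": .., "ty": .., "tz": .., "wx": .., "wy": .., "wz": .., "claw": ..}, ...]. A call has 1 to 12 rows; each row is the pose to reach, as a shift and turn from the pose commanded when the call began, along the tool's axes at that moment; what a row does not reach only later rows make up. Full scale, the value 1, is 300 mm for a shift and 90 degrees for a turn. A row lasts 1/10 s, in which the tool goes at most 50 mm and 8.59 degrees, less where a joint would pass 70% of its speed; a pose out of reach is approached as far as the arm can. A call with a number of a shift or a turn outside -1 to 1 is refused whole. A call with a gripper value outside its range is refused whole. The fingers move at their own pace and stop on an object; the grip force is fixed at half the most. Time passes only in rows, so rows that repeat a pose let the fingers close. It gives the time, the measured TCP pose, the force, the opening and the grip force at its end, in the units of the state.
- ctrl.read_state(): the state, without advancing time (a new reading comes with each control period).
- ctrl.get_image(name): name is "scene" or "side" or "wrist"; returns a dict with "img" (384x512x3 uint8, red, green, blue), "depth" (384x512 float32, mm along the optical axis (not along the pixel's ray), 0 where there is no reading), "fx", "fy", "cx", "cy" (pixels), "position" and "orientation" of the camera in the world; the wrist camera has in their place "hand_eye" (4x4, takes a point from camera to tool coordinates, whose origin is the TCP and whose axes are the flange's). Camera axes: x right, y down, z forward; pixel columns grow to the right and rows downward; lengths in mm; the calibration is good to about 2 mm. A picture is of the moment at which its call begins: read the wrist's pose just before it.
- ctrl.finish_job(): hands the job in; it is judged then, once.
Trained networks look in a picture, given as the dict that the camera call returned (one of the last four; its "shot" number tells which), for a name from the list of things; names that differ only in an ending like _2 or _b are one class to them, and where a whole thing is asked for, a point or a joint stands for the part that bears it (a point fixed in the world has none). Each returns a list of dicts, best first, with "score" (0 to 1); they miss things now and then, are a little off and sometimes report something else, mostly with a low value. They report only what shows in the picture. A call takes as long as a camera call. They do not tell look-alikes from the thing itself.
- ctrl.trace(picture, thing): "pixels" (384x512 bool, what is visible of it) and "extent" ([centre column, centre row, width, height] in pixels, round what is visible of it).
The state is a dict: "clock": time; "qpos": joint angles; "qd": joint speeds; "tau": joint torques, N m; "eef_pos": TCP position; "tool_rot": TCP orientation; "force": force on the tool from outside, world axes, zero at the start; "torque": the same for the moment, N m; "width": finger opening in mm; "gripper_force": force on a finger pad.
Only numpy, scipy, OpenCV 4.12 (cv2) and the standard library are available. Lean on these libraries where they do the work, as an engineer would, in place of code of your own. Each camera call takes 0.05 s, during which the arm holds its last target. There are 200 camera calls.

## Task

Hang the loose grey parts bin (it has a carry handle) on the rail of the counter rack: lift its rear hook over the rail's upturned lip, then lower it gently until the rail carries it, letting go only then. Close it up against its twin, the wide bin with the same handle already hanging at one end of the rail, so that no gap is left between the two, and let go. Do not force or drop the bin, keep it level throughout so that nothing slides out of its low front, and leave the other things on the counter where they are.

Things in the scene. Friction and masses are not known exactly. Their poses are not given: they have to be found in the camera images.
- bin: The loose bin: grey plastic, packed with small cartons, 0.3 to 0.65 kg, upright on the counter. 120 mm deep (x), 100 mm wide (y); rear wall 70 mm high with a hook along its top, low front 42 mm, a carry handle across the middle. Origin: centre of its underside, z up, +x to its rear (hook), -x to its low front. Hung, its axes are parallel to the rack's.
- bin_handle (a point): Middle of the loose bin's carry handle, 102 mm above the centre of its underside. The handle is a flat bar along the bin's y over its full width, 12 mm thick in x, 20 mm tall (92 to 112 mm above the underside), joined to the side walls by an upright at each end. The cartons inside reach 52 mm height; the rear wall is 50 mm behind the bar and 70 mm high.
- bin_hook (a point): Foot of the loose bin's hook, mid width, 52 mm above the underside and 69 mm behind the centre. Hook, 80 mm wide: from the rear wall (rear face x = 60 mm) a 4 mm web runs back to a leg 4 mm thick (x = 67 to 71 mm) that hangs down to this rounded foot. The web's underside (66 mm up, 14 mm above the foot) comes to rest on the lip; inside the hook 7 mm is free.
- rack: The bare metal counter rack, immovable, 464 mm long, uprights 270 mm high at its ends. Origin: on the counter, below the lip's front face, at mid length; y along the rail, z up; bins hang on the -x side. The J-shaped rail: upturned lip 4 mm thick (x 0 to 4 mm), behind it a channel 6.5 mm wide, 26 mm deep, then a back plate (front face x = 10.5 mm) rising 80 mm above the lip's top.
- lip_foot (a point): Point on the counter straight below the lip's front face at mid length (the rack's origin). Height of the lip's top above it: NOT measured, somewhere from 128 to 188 mm, new each time (the rail is clamped in slots); see or feel it. It does not shift in use. The lip's plate goes on down 90 mm. A hung bin sits 66 mm below the lip's top, leaning forward up to 3 degrees once let go.
- hang_foot (a point): Point on the counter, fixed to the rack, straight below the underside's centre of a bin hung against the twin (rack x = -62 mm, y = -45 mm). The twin, like the loose bin, immovable, level with any hung bin, fills y = -195 to -95 mm of the rail; a narrow bin without a handle fills y = 140 to 200 mm. Between them the rail is free. The hook has slack: x is -64 to -60 mm.
- oil_filter: A spin-on oil filter, white, 76 mm across, 86 mm high, on the counter; leave it alone. Origin: centre of its underside.
- spray_can: A spray can, 60 mm across, 150 mm high, on the counter; leave it alone. Origin: centre of its underside.
- pad_box: A closed cardboard box of brake pads, 150 x 75 x 50 mm, on the counter; leave it alone. Origin: centre of its underside.
- tape_roll: A roll of packing tape lying flat, 100 mm across, 48 mm high, on the counter; leave it alone. Origin: centre of its underside.
- wrench: A steel wrench lying flat, 190 mm long along its x, on the counter; leave it alone. Origin: centre of its underside.
- pulley: An aluminium belt pulley, 64 mm across, 36 mm high, on the counter; leave it alone. Origin: centre of its underside.
Mind the look-alikes: they are no part of the job. There is more than one size of the bin; the job needs the smaller.

How it is judged (in metres and radians):
On the way, in this order (a step that is already met when the one before it is completed fails the run):
1. the bin is lifted clear of the counter (height (world z) of bin above 0.04 m and contact force between bin and rack below 0.1 N), for 0.2 s.
2. the bin's hook is behind the lip and the rail carries the bin (z of bin in the frame of rack between 0.055 and 0.13 m and x of bin in the frame of rack between -0.078 and -0.055 m and contact force between bin and rack above 1.5 N and angle between the y axis of bin and the y axis of rack, either way round below 0.1 rad and angle between bin's own z axis and vertical below 0.1 rad), for 0.2 s.
At the end, for the whole second after the job is handed in: The bin hangs at rest on the rail (origin 55 to 78 mm before the lip face, 55 to 130 mm up, carried with over 1.5 N), parallel to it within 0.10 rad, level within 0.10 rad, less than 4 mm from its twin, and let go (all of step 2 and y of bin in the frame of rack between -0.049 and -0.041 m and linear speed of bin below 0.02 m/s and angular speed of bin below 0.1 rad/s and contact force between bin and the fingers below 0.05 N); the robot touches nothing.
It fails at once if the fingers press the bin against the rack or its bins with more than 20 N (contact force between bin and rack above 20 N and contact force between bin and the fingers above 12 N).
It fails at once if the bin is dropped: it moves faster than 0.3 m/s while the fingers do not touch it (linear speed of bin above 0.3 m/s and contact force between bin and the fingers below 0.05 N).
It fails at once if the bin is tilted by more than 0.10 rad (6 degrees) (angle between bin's own z axis and vertical above 0.1 rad).
It fails at once if another thing on the counter is moved by more than 20 mm (distance of any of oil_filter, spray_can, pad_box, tape_roll, wrench, pulley from where it was at the start of the episode above 0.02 m).
It also fails if it takes over 64 s, if anything falls off the work surface, if the arm or the gripper's body presses on something with over 40 N, if the wrist force passes 120 N, or if a joint passes its speed limit or range.

## Working session

There is one attempt and no reset: what is moved stays moved. The work goes in short steps, Python scripts to look and compute and a tool call to move; the robot and the scene stay as the last step left them, time stands still between calls to the robot, and variables do not carry over. Pictures are saved under pics/ and viewed, at most 10 in all, crops included, and the job is handed in when it is done.

Besides the shell and the picture viewer there is one more tool, called after "Call:" as name(argument=value, ...), one argument or row to a line, values as JSON. jog_arm: Moves the arm, as the interface text tells. Shift numbers are shares of 300 mm and turn numbers shares of 90 degrees, none past 1 either way. Its arguments: {"type":"object","properties":{"plan":{"type":"array"}},"required":["plan"]}

```bash
ls; mkdir -p pics; cat > h.py <<'E'
import numpy as np, cv2
from scipy.spatial.transform import Rotation as Ro
from cell import ctrl
def save(p,n): cv2.imwrite(f'pics/{n}.png',p['img'][:,:,::-1])
def cam(p,s=None):
    if 'hand_eye' in p:
        T=np.eye(4);T[:3,:3]=rot(s['tool_rot']);T[:3,3]=s['eef_pos'];return T@np.array(p['hand_eye'])
    T=np.eye(4);T[:3,:3]=rot(p['orientation']);T[:3,3]=p['position'];return T
def rot(o):
    o=np.array(o,float)
    return o if o.shape==(3,3) else Ro.from_euler('xyz',o).as_matrix()
def cloud(p,T):
    d=p['depth'];v,u=np.indices(d.shape)
    P=np.stack([(u-p['cx'])/p['fx']*d,(v-p['cy'])/p['fy']*d,d],-1)
    W=P@T[:3,:3].T+T[:3,3];W[d<=0]=np.nan;return W
E
python3 - <<'E'
from h import *
s=ctrl.read_state();print(s)
a=ctrl.get_image('scene');b=ctrl.get_image('side')
print(a['position'],a['orientation'],b['position'],b['orientation'])
for n,p in(('scene',a),('side',b)):
    save(p,n); W=cloud(p,cam(p)); np.savez(f'{n}.npz',W=W,img=p['img'])
    for t in ['bin','bin_handle','rack','oil_filter','spray_can','pad_box','tape_roll','wrench','pulley']:
        for r in ctrl.trace(p,t):
            m=r['pixels'];print(n,t,round(r['score'],2),np.round(r['extent']),m.sum(),np.round(np.nanmedian(W[m],0)),np.round(np.nanpercentile(W[m],[3,97],axis=0)).tolist())
E
python3 -c "
import cv2,numpy as np
a=cv2.imread('pics/scene.png');b=cv2.imread('pics/side.png')
"
```

```text
pics
{'clock': 0.0, 'qpos': array([-0.0657877 ,  0.62936491,  0.03845717,  1.51836645, -0.02702043,
        0.99629301, -0.01998951]), 'qd': array([ 1.70097246e-03,  9.33939829e-04,  5.88349899e-04,  2.96416279e-05,
       -3.71294038e-04,  3.32481335e-04,  1.32404998e-03]), 'tau': array([-1.11932164e-03, -5.63405585e+01,  1.22606792e+00, -1.93450052e+01,
        1.09587883e-02,  1.05136272e-02, -8.84369996e-06]), 'eef_pos': array([6.49375444e+02, 1.79534666e-02, 2.30377684e+02]), 'tool_rot': array([-3.13967939e+00,  1.80159257e-05,  1.57077115e+00]), 'force': array([ 0.8248986 , -0.30416532,  0.64013533]), 'torque': array([-0.0322225 ,  0.0403616 , -0.04219599]), 'gripper_force': 0.0, 'width': 85.60672847118154}
[ 646.09764609 -814.47017609  934.45608963] [-2.33719497 -0.00940429  0.21833647] [-165.32533257 -809.3124004  1396.68560341] [-2.46542924e+00 -1.72036214e-03 -6.42438467e-01]
scene bin 0.92 [111. 281.  83.  84.] 4981 [ 203. -336.   72.] [[115.0, -398.0, 4.0], [283.0, -240.0, 153.0]]
scene bin 0.84 [287. 201.  44.  46.] 1540 [572.  73.  52.] [[514.0, 24.0, 1.0], [627.0, 132.
[... 1697 characters left out ...]
520. -264.  109.] [[366.0, -422.0, 3.0], [834.0, -132.0, 254.0]]
side oil_filter 0.28 [270. 176.  48.  42.] 1186 [558.  85.  53.] [[506.0, 27.0, 2.0], [627.0, 159.0, 113.0]]
side spray_can 0.69 [222. 136.  16.  38.] 540 [519. 348. 103.] [[500.0, 335.0, 8.0], [550.0, 383.0, 154.0]]
side spray_can 0.51 [255. 129.  20.  27.] 459 [667. 317.  67.] [[641.0, 297.0, -0.0], [745.0, 388.0, 91.0]]
side pad_box 0.93 [296. 149.  39.  38.] 784 [730. 131.  47.] [[708.0, 81.0, 1.0], [790.0, 232.0, 59.0]]
side wrench 0.73 [213. 192.  35.  34.] 286 [373. 185.   7.] [[354.0, 95.0, -2.0], [388.0, 272.0, 14.0]]
side pulley 0.49 [242. 224.  21.  17.] 281 [371.  -3.  27.] [[345.0, -26.0, 4.0], [404.0, 29.0, 39.0]]
```

```bash
python3 - <<'E'
import cv2
a=cv2.imread('pics/scene.png');b=cv2.imread('pics/side.png')
cv2.imwrite('pics/scene2.png',cv2.resize(a[110:384,60:420],None,fx=2.1,fy=2.1,interpolation=cv2.INTER_CUBIC))
E
```

```text
(no output)
```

View pics/scene2.png

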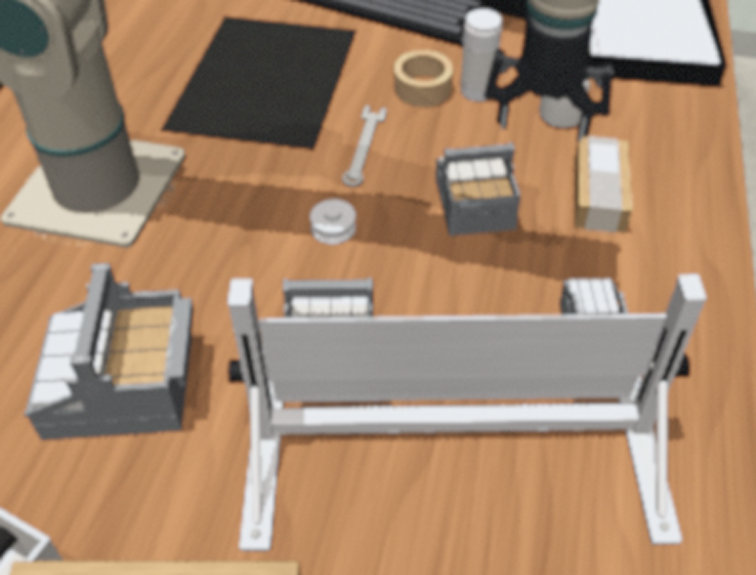

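View pics/side.png

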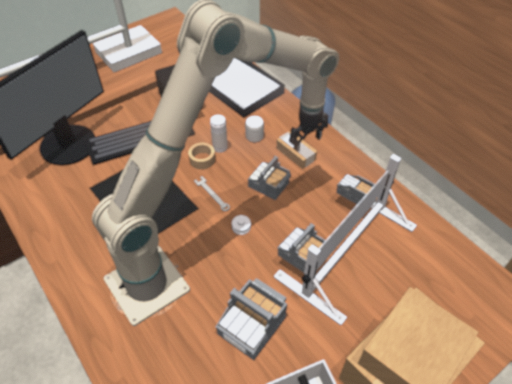

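The loose candidates are the large bin at scene (111,281), which is 155 mm tall, and the small one at (287,201), which is 112 mm tall. The hung twin at about (217,252) and the narrow bin at about (342,251) are not candidates. The small one at (287,201) fits the description, so I'll measure it and the rack.

```bash
python3 - <<'E'
from h import *
for n in('scene','side'):
    W=np.load(n+'.npz')['W'].reshape(-1,3)
    W=W[~np.isnan(W).any(1)]
    b=W[(abs(W[:,0]-572)<100)&(abs(W[:,1]-80)<100)&(W[:,2]<130)]
    h=b[(b[:,2]>95)&(b[:,2]<120)];r=cv2.minAreaRect(h[:,:2].astype(np.float32));print(n,'handle',len(h),r,np.percentile(h[:,2],[5,95]))
    for z0,z1 in((10,40),(45,58),(60,72),(72,80)):
        q=b[(b[:,2]>z0)&(b[:,2]<z1)];print(z0,len(q),np.round(np.percentile(q[:,:2],[2,50,98],axis=0)).tolist())
    k=W[(W[:,1]>-430)&(W[:,1]<-90)&(W[:,0]>330)&(W[:,0]<880)&(W[:,2]>15)&(W[:,2]<300)]
    for z in range(20,290,15):
        q=k[(k[:,2]>z)&(k[:,2]<z+15)]
        if len(q)>5: print(z,len(q),np.round(np.percentile(q[:,:2],[2,50,98],axis=0)).tolist())
    pl=k[(k[:,2]>180)&(k[:,2]<235)&(k[:,0]>430)&(k[:,0]<780)]
    f=np.polyfit(pl[:,0],pl[:,1],1);print('plate',f,np.std(pl[:,1]-np.polyval(f,pl[:,0])))
E
python3 - <<'E'
import cv2
b=cv2.imread('pics/side.png')
cv2.imwrite('pics/crop.png',cv2.resize(b[140:300,210:420],None,fx=3.7,fy=3.7,interpolation=cv2.INTER_CUBIC))
E
```

```text
scene handle 218 ((566.6493530273438, 95.01502990722656), (99.94596862792969, 16.902677536010742), 20.230796813964844) [ 96.75133742 113.69608511]
10 275 [[504.0, 24.0], [575.0, 44.0], [632.0, 122.0]]
45 546 [[517.0, 25.0], [570.0, 92.0], [621.0, 139.0]]
60 226 [[521.0, 18.0], [590.0, 38.0], [631.0, 109.0]]
72 36 [[514.0, 20.0], [570.0, 57.0], [625.0, 114.0]]
20 616 [[394.0, -350.0], [617.0, -298.0], [841.0, -245.0]]
35 1905 [[399.0, -350.0], [602.0, -285.0], [828.0, -228.0]]
50 703 [[394.0, -410.0], [604.0, -271.0], [833.0, -220.0]]
65 735 [[395.0, -395.0], [608.0, -271.0], [831.0, -217.0]]
80 446 [[392.0, -385.0], [614.0, -273.0], [830.0, -133.0]]
95 564 [[390.0, -371.0], [625.0, -267.0], [827.0, -120.0]]
110 1469 [[391.0, -353.0], [602.0, -237.0], [820.0, -113.0]]
125 908 [[370.0, -352.0], [606.0, -272.0], [836.0, -157.0]]
140 916 [[365.0, -350.0], [592.0, -274.0], [839.0, -227.0]]
155 964 [[392.0, -350.0], [558.0, -265.0], [816.0, -229.0]]
170 1081 [[391.0, -350.0], [539.0, -262.0], [818.0, -225.0]]
185 874 [[390.0, -350.0], [600.0, -277.0], [819.0, -228.0]]
200 967 [[390.0, -351
[... 1128 characters left out ...]
0, -349.0], [606.0, -246.0], [818.0, -144.0]]
140 270 [[360.0, -349.0], [490.0, -270.0], [813.0, -202.0]]
155 237 [[375.0, -348.0], [531.0, -257.0], [813.0, -227.0]]
170 317 [[375.0, -347.0], [477.0, -244.0], [813.0, -222.0]]
185 199 [[374.0, -350.0], [584.0, -279.0], [814.0, -227.0]]
200 252 [[374.0, -349.0], [601.0, -274.0], [812.0, -226.0]]
215 103 [[373.0, -349.0], [611.0, -270.0], [822.0, -219.0]]
230 77 [[373.0, -350.0], [802.0, -246.0], [823.0, -219.0]]
245 74 [[373.0, -350.0], [395.0, -323.0], [823.0, -219.0]]
260 152 [[374.0, -349.0], [392.0, -324.0], [826.0, -217.0]]
275 7 [[382.0, -333.0], [813.0, -241.0], [819.0, -229.0]]
plate [ 2.20922496e-01 -4.05580454e+02] 11.223978585821431
```

View pics/crop.png

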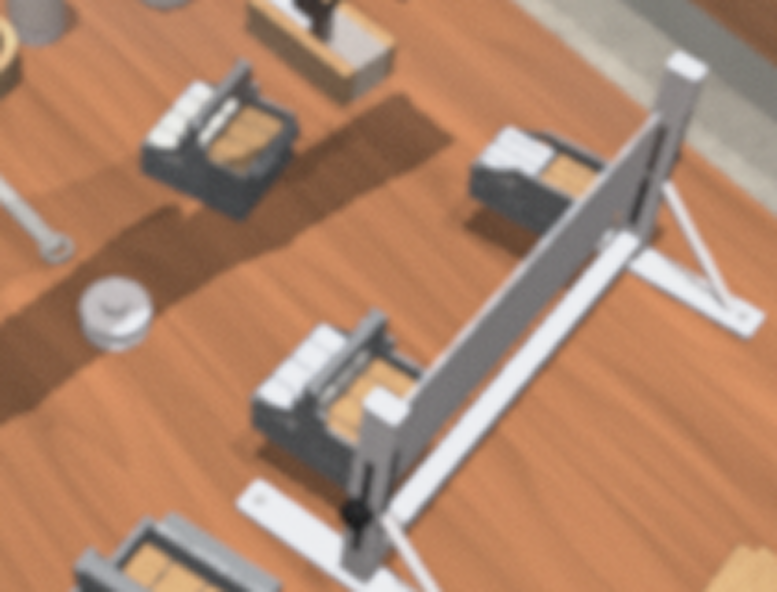

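The crop shows the chosen small bin at (220,140): low front with white cartons away from the rack, rear with tan cartons towards it. Its yaw is about 7° off the rail's. The hung twin is at (330,400). I'll hover above the bin and take a closer look.

Call:
jog_arm(
  plan=[
    {"tx":0.1,"ty":-0.09,"wz":0.09},
    {"tx":0.2,"ty":-0.18,"wz":0.18},
    {"tx":0.3,"ty":-0.27,"wz":0.27},
    {"tx":0.317,"ty":-0.277,"wz":0.36},
    {"tx":0.317,"ty":-0.277,"wz":0.45},
    {"tx":0.317,"ty":-0.277,"wz":0.54},
    {"tx":0.317,"ty":-0.277,"wz":0.63},
    {"tx":0.317,"ty":-0.277,"wz":0.72},
    {"tx":0.317,"ty":-0.277,"wz":0.77},
    {"tx":0.317,"ty":-0.277,"wz":0.77},
    {"tx":0.317,"ty":-0.277,"wz":0.77},
    {"tx":0.317,"ty":-0.277,"wz":0.77},
  ],
)

```text
invalid input at $.plan[0]: expected keys tx, ty, tz, wx, wy, wz, claw
```

```bash
python3 - <<'E'
from h import *
s=ctrl.read_state();p=ctrl.get_image('wrist');save(p,'w1');T=cam(p,s);print(s['eef_pos'],s['tool_rot'],s['qpos'],s['force']);print(p['hand_eye'])
W=cloud(p,T);np.savez('w1.npz',W=W)
q=W.reshape(-1,3);q=q[~np.isnan(q).any(1)]
b=q[(abs(q[:,0]-567)<100)&(abs(q[:,1]-85)<110)]
for z0,z1 in((104,120),(62,76)):
    k=b[(b[:,2]>z0)&(b[:,2]<z1)]
    if len(k)>9: print(z0,len(k),cv2.minAreaRect(k[:,:2].astype(np.float32)),np.percentile(k[:,2],[5,50,95]),np.median(k,0))
E
```

```text
[6.50009312e+02 4.68959906e-02 2.31326298e+02] [ 3.14155124e+00 -4.61551504e-05  1.57077769e+00] [-0.06581975  0.62836421  0.03848798  1.51743155 -0.0270009   0.99627249
 -0.0200219 ] [ 0.04564133 -0.42638826  0.45921424]
[[ 5.43866029e-04 -9.47139625e-01 -3.20821189e-01  8.08892695e+01]
 [ 9.99999676e-01  7.05552702e-04 -3.87727101e-04 -7.37692844e-01]
 [ 5.93587957e-04 -3.20820874e-01  9.47139702e-01 -1.41638422e+02]
 [ 0.00000000e+00  0.00000000e+00  0.00000000e+00  1.00000000e+00]]
104 2836 ((566.7677001953125, 95.37393951416016), (100.1079330444336, 16.087915420532227), 20.37051010131836) [108.11449726 110.78222496 112.04870933] [568.68790795  95.44252009 110.78222496]
62 2582 ((574.798095703125, 73.65737915039062), (100.30388641357422, 95.5975112915039), 20.377429962158203) [66.728654   69.11208902 70.9411041 ] [588.22282255  42.02431377  69.11208902]
```

View pics/w1.png

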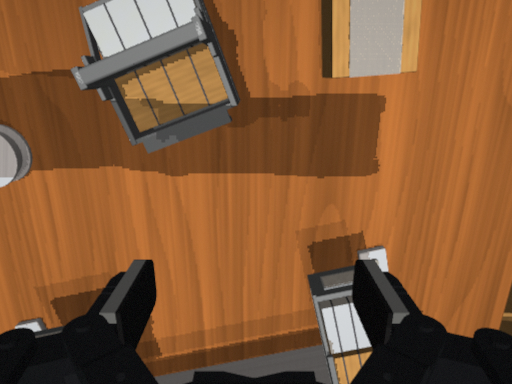

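The wrist view shows the loose bin at (160,70) with its handle along (140,55). Its hook is at about (190,130), on the rail side. The handle centre is (566.8, 95.4), yaw 20.4°. I'll hover over it, giving all keys this time.

Call:
jog_arm(
  plan=[
    {"tx":0.1,"ty":-0.09,"tz":0,"wx":0,"wy":0,"wz":0.09,"claw":0},
    {"tx":0.2,"ty":-0.18,"tz":0,"wx":0,"wy":0,"wz":0.18,"claw":0},
    {"tx":0.3,"ty":-0.27,"tz":0,"wx":0,"wy":0,"wz":0.27,"claw":0},
    {"tx":0.318,"ty":-0.277,"tz":0,"wx":0,"wy":0,"wz":0.36,"claw":0},
    {"tx":0.318,"ty":-0.277,"tz":0,"wx":0,"wy":0,"wz":0.45,"claw":0},
    {"tx":0.318,"ty":-0.277,"tz":0,"wx":0,"wy":0,"wz":0.54,"claw":0},
    {"tx":0.318,"ty":-0.277,"tz":0,"wx":0,"wy":0,"wz":0.63,"claw":0},
    {"tx":0.318,"ty":-0.277,"tz":0,"wx":0,"wy":0,"wz":0.72,"claw":0},
    {"tx":0.318,"ty":-0.277,"tz":0,"wx":0,"wy":0,"wz":0.773,"claw":0},
    {"tx":0.318,"ty":-0.277,"tz":0,"wx":0,"wy":0,"wz":0.773,"claw":0},
    {"tx":0.318,"ty":-0.277,"tz":0.1,"wx":0,"wy":0,"wz":0.773,"claw":0},
    {"tx":0.318,"ty":-0.277,"tz":0.1,"wx":0,"wy":0,"wz":0.773,"claw":0},
  ],
)

```text
clock: 2.25
eef_pos: [564.5, 95.5, 198.7]
tool_rot: [-3.14, 0.006, 0.359]
force: [-0.4, -0.2, -1.0]
width: 85.4
gripper_force: 0.0
```

```bash
python3 - <<'E'
from h import *
s=ctrl.read_state();p=ctrl.get_image('wrist');save(p,'w2');T=cam(p,s);print(s['eef_pos'],s['tool_rot'],s['qpos'],s['force'])
W=cloud(p,T);q=W.reshape(-1,3);q=q[~np.isnan(q).any(1)]
b=q[(abs(q[:,0]-567)<90)&(abs(q[:,1]-85)<110)]
R=rot(s['tool_rot']);
l=(b-[566.8,95.4,0])@R  # tool axes, about handle
for z0,z1 in((100,113),(107,113)):
    m=(b[:,2]>z0)&(b[:,2]<z1)&(abs(l[:,1])<20)&(abs(l[:,0])<60);k=b[m]
    print(len(k),cv2.minAreaRect(k[:,:2].astype(np.float32)),np.percentile(l[m][:,:2],[1,50,99],axis=0))
E
```

```text
[564.50183079  95.52934577 198.72725704] [-3.14017098  0.00593635  0.35879121] [-0.44706197  0.58252534  0.35944773  1.77572283 -0.26376814  0.83702876
 -1.17488159] [-0.40014671 -0.18747908 -1.03876103]
2456 ((567.0487670898438, 95.32719421386719), (100.81971740722656, 15.918435096740723), 20.397825241088867) [[-49.11142185  -7.18431747]
 [  6.18636681   0.23498698]
 [ 49.71816681   7.00603627]]
2411 ((567.013916015625, 95.27330017089844), (100.7155990600586, 15.786203384399414), 20.39188003540039) [[-49.12796029  -7.11931351]
 [  6.1366634    0.23574489]
 [ 49.42166898   6.98249089]]
```

Call:
jog_arm(
  plan=[
    {"tx":0,"ty":0,"tz":0.1,"wx":0,"wy":0,"wz":0,"claw":0},
    {"tx":0,"ty":0,"tz":0.2,"wx":0,"wy":0,"wz":0,"claw":0},
    {"tx":0,"ty":0,"tz":0.3,"wx":0,"wy":0,"wz":0,"claw":0},
    {"tx":0,"ty":0,"tz":0.36,"wx":0,"wy":0,"wz":0,"claw":0},
    {"tx":0,"ty":0,"tz":0.394,"wx":0,"wy":0,"wz":0,"claw":0},
    {"tx":0,"ty":0,"tz":0.394,"wx":0,"wy":0,"wz":0,"claw":0},
    {"tx":0,"ty":0,"tz":0.394,"wx":0,"wy":0,"wz":0,"claw":0},
    {"tx":0,"ty":0,"tz":0.394,"wx":0,"wy":0,"wz":0,"claw":0.5},
    {"tx":0,"ty":0,"tz":0.394,"wx":0,"wy":0,"wz":0,"claw":0.5},
    {"tx":0,"ty":0,"tz":0.394,"wx":0,"wy":0,"wz":0,"claw":0.5},
  ],
)

```text
clock: 3.3
eef_pos: [567.3, 95.6, 83.8]
tool_rot: [3.142, -0.001, 0.357]
force: [-0.5, -0.7, -0.4]
width: 44.0
gripper_force: 0.0
```

Call:
jog_arm(
  plan=[
    {"tx":0,"ty":0,"tz":0,"wx":0,"wy":0,"wz":0,"claw":0.7},
    {"tx":0,"ty":0,"tz":0,"wx":0,"wy":0,"wz":0,"claw":0.8},
    {"tx":0,"ty":0,"tz":0,"wx":0,"wy":0,"wz":0,"claw":0.9},
    {"tx":0,"ty":0,"tz":0,"wx":0,"wy":0,"wz":0,"claw":1},
    {"tx":0,"ty":0,"tz":0,"wx":0,"wy":0,"wz":0,"claw":1},
    {"tx":0,"ty":0,"tz":0,"wx":0,"wy":0,"wz":0,"claw":1},
    {"tx":0,"ty":0,"tz":0,"wx":0,"wy":0,"wz":0,"claw":1},
    {"tx":0,"ty":0,"tz":0,"wx":0,"wy":0,"wz":0,"claw":1},
  ],
)

```text
clock: 4.1
eef_pos: [566.7, 95.8, 83.1]
tool_rot: [-3.141, 0.0, 0.357]
force: [-0.6, 1.4, 1.6]
width: 11.2
gripper_force: 61.6
```

The handle is held at 11.2 mm. Lifting straight up.

Call:
jog_arm(
  plan=[
    {"tx":0,"ty":0,"tz":-0.02,"wx":0,"wy":0,"wz":0,"claw":1},
    {"tx":0,"ty":0,"tz":-0.06,"wx":0,"wy":0,"wz":0,"claw":1},
    {"tx":0,"ty":0,"tz":-0.12,"wx":0,"wy":0,"wz":0,"claw":1},
    {"tx":0,"ty":0,"tz":-0.18,"wx":0,"wy":0,"wz":0,"claw":1},
    {"tx":0,"ty":0,"tz":-0.24,"wx":0,"wy":0,"wz":0,"claw":1},
    {"tx":0,"ty":0,"tz":-0.3,"wx":0,"wy":0,"wz":0,"claw":1},
    {"tx":0,"ty":0,"tz":-0.36,"wx":0,"wy":0,"wz":0,"claw":1},
    {"tx":0,"ty":0,"tz":-0.42,"wx":0,"wy":0,"wz":0,"claw":1},
    {"tx":0,"ty":0,"tz":-0.47,"wx":0,"wy":0,"wz":0,"claw":1},
    {"tx":0,"ty":0,"tz":-0.5,"wx":0,"wy":0,"wz":0,"claw":1},
    {"tx":0,"ty":0,"tz":-0.5,"wx":0,"wy":0,"wz":0,"claw":1},
    {"tx":0,"ty":0,"tz":-0.5,"wx":0,"wy":0,"wz":0,"claw":1},
  ],
)

```text
clock: 5.3
eef_pos: [566.5, 95.3, 232.9]
tool_rot: [-3.141, 0.001, 0.356]
force: [1.2, 0.4, -3.0]
width: 11.1
gripper_force: 61.1
```

Call:
jog_arm(
  plan=[
    {"tx":-0.01,"ty":0.03,"tz":0,"wx":0,"wy":0,"wz":0.01,"claw":1},
    {"tx":-0.03,"ty":0.09,"tz":0,"wx":0,"wy":0,"wz":0.02,"claw":1},
    {"tx":-0.05,"ty":0.17,"tz":0,"wx":0,"wy":0,"wz":0.03,"claw":1},
    {"tx":-0.08,"ty":0.26,"tz":0,"wx":0,"wy":0,"wz":0.04,"claw":1},
    {"tx":-0.11,"ty":0.35,"tz":0,"wx":0,"wy":0,"wz":0.05,"claw":1},
    {"tx":-0.14,"ty":0.44,"tz":0,"wx":0,"wy":0,"wz":0.06,"claw":1},
    {"tx":-0.16,"ty":0.53,"tz":0,"wx":0,"wy":0,"wz":0.07,"claw":1},
    {"tx":-0.19,"ty":0.61,"tz":0,"wx":0,"wy":0,"wz":0.075,"claw":1},
    {"tx":-0.205,"ty":0.67,"tz":0,"wx":0,"wy":0,"wz":0.075,"claw":1},
    {"tx":-0.213,"ty":0.697,"tz":0,"wx":0,"wy":0,"wz":0.075,"claw":1},
    {"tx":-0.213,"ty":0.697,"tz":0,"wx":0,"wy":0,"wz":0.075,"claw":1},
    {"tx":-0.213,"ty":0.697,"tz":0,"wx":0,"wy":0,"wz":0.075,"claw":1},
  ],
)

```text
clock: 6.5
eef_pos: [579.7, -122.2, 232.7]
tool_rot: [-3.14, 0.001, 0.239]
force: [-0.4, 1.0, -3.6]
width: 10.9
gripper_force: 61.0
```

Call:
jog_arm(
  plan=[
    {"tx":0,"ty":0,"tz":0,"wx":0,"wy":0,"wz":0,"claw":1},
    {"tx":0,"ty":0,"tz":0,"wx":0,"wy":0,"wz":0,"claw":1},
    {"tx":0,"ty":0,"tz":0,"wx":0,"wy":0,"wz":0,"claw":1},
  ],
)

```text
clock: 6.8
eef_pos: [580.1, -121.9, 233.1]
tool_rot: [-3.141, -0.0, 0.24]
force: [0.7, 0.2, -3.9]
width: 10.9
gripper_force: 61.0
```

```bash
python3 - <<'E'
from h import *
s=ctrl.read_state();p=ctrl.get_image('wrist');save(p,'w3');T=cam(p,s);print(s['eef_pos'],s['tool_rot'],s['qpos'],s['force'],s['torque'],s['width'],p['fx'])
W=cloud(p,T);np.savez('w3.npz',W=W,pos=s['eef_pos'],rot=s['tool_rot'])
E
```

```text
[ 580.11014172 -121.87611653  233.11278349] [-3.14126012e+00 -6.13135304e-05  2.40168971e-01] [-0.09570344  0.57241038  0.40691788  1.68901034 -0.26989074  0.93604878
 -0.91614841] [ 0.66410625  0.2199423  -3.8643578 ] [-0.00013554  0.11187494 -0.01783668] 10.882967252729534 346.05845709849774
```

View pics/w3.png

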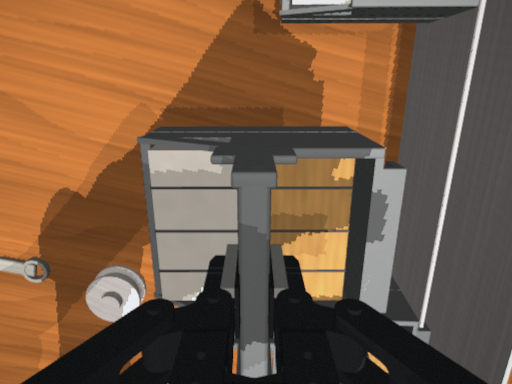

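The wrist view shows the held bin level, with its hook at (390,240). The lip is the bright line from (484,0) to (422,330). The twin's hook is at (410,325) and the narrow bin is at the top. Measuring these.

```bash
python3 - <<'E'
from h import *
d=np.load('w3.npz');W=d['W'];g=cv2.imread('pics/w3.png').min(2)
v,u=np.indices(g.shape)
m=(g>170)&(abs(u-(484-59*v/325))<8)&(v<322)&~np.isnan(W).any(2)
L=W[m];print('lip',len(L),np.percentile(L[:,2],[5,25,50,75,95]))
a=np.median(L[:,2]);k=L[abs(L[:,2]-a)<6]
f=np.polyfit(k[:,0],k[:,1],1);print('lip yaw',np.degrees(np.arctan(f[0])),f,np.std(k[:,1]-np.polyval(f,k[:,0])),k[:,0].min(),k[:,0].max())
th=np.arctan(f[0]);
ry=np.array([np.cos(th),np.sin(th),0]);rx=np.array([np.sin(th),-np.cos(th),0])
A=W.reshape(-1,3);ok=~np.isnan(A).any(1)
X=A@rx;Y=A@ry
lx=k@rx;print('lip x (rack dir)',np.percentile(lx,[2,50,98]))
# profile across rail z vs x, in slice free of bins
x0=np.median(lx);sl=ok&(abs(X-x0)<40)
for lo in range(-24,24,2):
    q=sl&(X-x0>=lo)&(X-x0<lo+2)&(u.ravel()>400)&(v.ravel()>60)&(v.ravel()<280)
    if q.sum()>3: print(lo,q.sum(),np.round(np.percentile(A[q,2],[5,50,95]),1))
pl=ok&(X-x0>4)&(X-x0<25)&(A[:,2]>a+15)&(A[:,2]<a+75);print('plate front',np.percentile(X[pl]-x0,[5,50,95]),A[pl,2].max() if pl.any() else 0)
# twin & narrow: near-rail points at bin height, away from held bin
R=rot(d['rot']);pos=d['pos'];l=(A-pos)@R
py,px=pos@ry,pos@rx
tw=ok&(v.ravel()>300)&(u.ravel()>385)&(X-x0>-60)&(X-x0<-1)&(A[:,2]>60)&(A[:,2]<150)
print('twin',tw.sum(),np.percentile(Y[tw]-py,[2,50,90,98,99.5]),np.percentile(A[tw,2],[50,98]))
nb=ok&(v.ravel()<25)&(u.ravel()>280)&(u.ravel()<470)&(A[:,2]>60);print('narrow',nb.sum(),np.percentile(Y[nb]-py,[0.5,2,10,50]))
print('TCP x rel lip',px-x0)
# held bin
b=ok&(abs(l[:,0])<55)&(l[:,1]>-70)&(l[:,1]<80)
h=b&(l[:,1]>61)&(l[:,1]<80)&(abs(l[:,0])<50)&(l[:,2]>15)&(l[:,2]<90)
print('hook',h.sum(),np.percentile(l[h],[1,50,99],axis=0).round(1).tolist())
for nme,z0,z1,y0,y1 in(('bar',-35,-15+10,-12,12),('rearwall',5,25,40,58),('cart',25,45,12,44),('cartf',25,60,-50,-12)):
    q=b&(l[:,2]>z0)&(l[:,2]<z1)&(l[:,1]>y0)&(l[:,1]<y1)
    if q.sum()>5:
        print(nme,q.sum(),np.percentile(l[q],[1,50,99],axis=0).round(1).tolist(), np.polyfit(l[q,0],l[q,2],1),np.polyfit(l[q,1],l[q,2],1))
E
```

```text
lip 1350 [129.43201034 130.44309485 130.94143232 131.40652018 132.00305367]
lip yaw 13.584867538737656 [ 2.41645910e-01 -4.10886302e+02] 0.9243118872435566 500.12578705459697 737.0035104775574
lip x (rack dir) [397.83594125 399.32701971 401.19937254]
-4 2532 [ 51.5  98.5 128.1]
-2 7900 [ 53.8 101.7 130.6]
0 430 [129.9 130.9 131.8]
2 11 [129.3 129.6 130.1]
6 529 [121.  154.7 187. ]
8 12356 [122.2 151.4 184.6]
10 112 [ -2.1  -0.7 178.4]
12 96 [-2.3 -1.2  0. ]
14 124 [-2.6 -1.3  0.2]
16 14 [-2.9 -2.1 -1.1]
plate front [8.09380296 8.82927569 9.55988147] 205.93284443434172
twin 958 [-131.32142372 -112.78626597 -110.58005707 -101.96622807  -99.07210547] [127.0078619  136.15248595]
narrow 4411 [115.20580978 117.39894779 121.86548388 122.30232868]
TCP x rel lip -144.60122058640286
hook 360 [[-36.3, 61.3, 15.0], [26.1, 68.1, 15.4], [40.7, 72.2, 30.3]]
bar 8414 [[-43.8, -10.4, -33.6], [10.5, 1.2, -27.8], [50.5, 11.1, -6.7]] [ 1.71054006e-02 -2.63780973e+01] [ -0.07058008 -26.07849132]
rearwall 1853 [[-33.2, 40.7, 12.2], [26.4, 57.1, 16.6], [50.5, 58.0, 24.8]] [-0.04880833 18.37820641] [0.26655833 2.79569634]
cart 7079 [[-43.8, 12.6, 28.0], [11.2, 30.9, 32.1], [50.5, 43.8, 40.9]] [9.64147831e-03 3.21055529e+01] [-6.66097333e-04  3.22168955e+01]
cartf 10138 [[-45.9, -49.6, 27.8], [13.7, -33.8, 32.0], [50.5, -12.6, 56.7]] [ 0.05205347 32.2721366 ] [1.55592242e-02 3.33781870e+01]
```

Call:
jog_arm(
  plan=[
    {"tx":-0.02,"ty":0.02,"tz":0.01,"wx":0,"wy":0,"wz":-0.002,"claw":1},
    {"tx":-0.06,"ty":0.06,"tz":0.02,"wx":0,"wy":0,"wz":-0.002,"claw":1},
    {"tx":-0.11,"ty":0.11,"tz":0.04,"wx":0,"wy":0,"wz":-0.002,"claw":1},
    {"tx":-0.15,"ty":0.16,"tz":0.06,"wx":0,"wy":0,"wz":-0.002,"claw":1},
    {"tx":-0.173,"ty":0.2,"tz":0.08,"wx":0,"wy":0,"wz":-0.002,"claw":1},
    {"tx":-0.173,"ty":0.23,"tz":0.1,"wx":0,"wy":0,"wz":-0.002,"claw":1},
    {"tx":-0.173,"ty":0.25,"tz":0.11,"wx":0,"wy":0,"wz":-0.002,"claw":1},
    {"tx":-0.173,"ty":0.26,"tz":0.11,"wx":0,"wy":0,"wz":-0.002,"claw":1},
    {"tx":-0.173,"ty":0.263,"tz":0.11,"wx":0,"wy":0,"wz":-0.002,"claw":1},
    {"tx":-0.173,"ty":0.263,"tz":0.11,"wx":0,"wy":0,"wz":-0.002,"claw":1},
    {"tx":-0.173,"ty":0.263,"tz":0.11,"wx":0,"wy":0,"wz":-0.002,"claw":1},
    {"tx":-0.173,"ty":0.263,"tz":0.11,"wx":0,"wy":0,"wz":-0.002,"claw":1},
  ],
)

```text
clock: 8.05
eef_pos: [548.5, -211.2, 200.2]
tool_rot: [-3.141, -0.0, 0.243]
force: [-0.2, -0.6, -3.7]
width: 10.8
gripper_force: 61.0
```

```bash
python3 - <<'E'
from h import *
s=ctrl.read_state();p=ctrl.get_image('wrist');save(p,'w4');T=cam(p,s);W=cloud(p,T);R=rot(s['tool_rot'])
np.savez('w4.npz',W=W)
print(s['eef_pos'],s['tool_rot'],s['force'])
l=(W-s['eef_pos'])@R
g=p['img'].min(2);v,u=np.indices(g.shape)
for r in (40,60,80,100,150,180,200,220,240,260,280):  # profile along row on rail side
    c=range(290,512,1);q=l[r]
    out=[(int(i),*np.round(q[i],1)) for i in c if 55<q[i,1]<100 and -25<q[i,2]<80]
    print(r,[(o[0],o[1],o[2],o[3]) for o in out[::4]])
cv2.imwrite('pics/w4c.png',cv2.resize(p['img'][:340,250:512,::-1],None,fx=1.75,fy=1.75,interpolation=cv2.INTER_CUBIC))
E
```

```text
[ 548.46215915 -211.17280938  200.2426806 ] [-3.14140121e+00 -2.99131787e-04  2.42763244e-01] [-0.1924666  -0.6138969  -3.66060941]
40 [(361, np.float64(100.6), np.float64(64.2), np.float64(78.7)), (365, np.float64(100.0), np.float64(64.3), np.float64(71.2)), (369, np.float64(99.9), np.float64(66.1), np.float64(69.6)), (380, np.float64(100.5), np.float64(74.5), np.float64(76.4)), (384, np.float64(99.9), np.float64(74.7), np.float64(70.3)), (388, np.float64(99.3), np.float64(74.5), np.float64(63.5)), (392, np.float64(98.9), np.float64(74.8), np.float64(58.2)), (396, np.float64(98.3), np.float64(74.4), np.float64(51.5)), (400, np.float64(97.8), np.float64(74.4), np.float64(46.3)), (404, np.float64(97.3), np.float64(74.1), np.float64(40.5)), (408, np.float64(97.1), np.float64(75.1), np.float64(38.3)), (412, np.float64(96.6), np.float64(74.5), np.float64(32.3)), (416, np.float64(96.3), np.float64(74.7), np.float64(28.5)), (420, np.float64(95.8), np.float64(74.0), np.float64(22.8)), (424, np.float64(95.5), np.float64(74.4), np.float64(19.7)), (428, np.float64(95.3), np.float64(75.0), np.f
[... 14178 characters left out ...]
0), np.float64(13.7)), (384, np.float64(-19.6), np.float64(69.2), np.float64(14.0)), (388, np.float64(-19.5), np.float64(71.2), np.float64(13.8)), (392, np.float64(-20.9), np.float64(74.3), np.float64(16.0)), (396, np.float64(-18.1), np.float64(74.3), np.float64(11.7)), (400, np.float64(-15.9), np.float64(74.7), np.float64(8.2)), (404, np.float64(-11.9), np.float64(73.6), np.float64(2.1)), (408, np.float64(-10.0), np.float64(74.1), np.float64(-0.8)), (412, np.float64(-7.7), np.float64(74.0), np.float64(-4.4)), (416, np.float64(-6.5), np.float64(74.9), np.float64(-6.1)), (420, np.float64(-2.6), np.float64(73.4), np.float64(-12.1)), (424, np.float64(-3.4), np.float64(75.8), np.float64(-10.9))]
```

View pics/w4c.png

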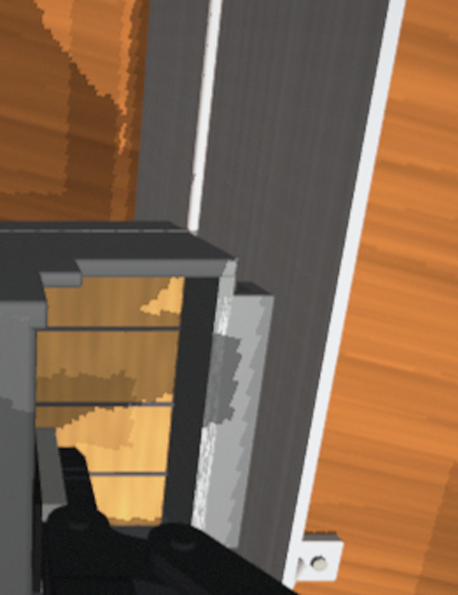

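The crop shows the hook (240,430) just in front of the plate and above the lip (205,100). From the measurements, the leg's front is at rack x≈4.1, so it needs about 0.9 mm more. The lip top is at about 131 mm. I'll correct this, go down to 5 mm above the lip, and then close towards the twin.

Call:
jog_arm(
  plan=[
    {"tx":0,"ty":0.003,"tz":0.01,"wx":0,"wy":0,"wz":0,"claw":1},
    {"tx":0,"ty":0.003,"tz":0.03,"wx":0,"wy":0,"wz":0,"claw":1},
    {"tx":0,"ty":0.003,"tz":0.06,"wx":0,"wy":0,"wz":0,"claw":1},
    {"tx":0,"ty":0.003,"tz":0.09,"wx":0,"wy":0,"wz":0,"claw":1},
    {"tx":0,"ty":0.003,"tz":0.107,"wx":0,"wy":0,"wz":0,"claw":1},
    {"tx":-0.005,"ty":0.003,"tz":0.107,"wx":0,"wy":0,"wz":0,"claw":1},
    {"tx":-0.01,"ty":0.003,"tz":0.107,"wx":0,"wy":0,"wz":0,"claw":1},
    {"tx":-0.015,"ty":0.003,"tz":0.107,"wx":0,"wy":0,"wz":0,"claw":1},
    {"tx":-0.015,"ty":0.003,"tz":0.107,"wx":0,"wy":0,"wz":0,"claw":1},
    {"tx":-0.015,"ty":0.003,"tz":0.107,"wx":0,"wy":0,"wz":0,"claw":1},
    {"tx":-0.015,"ty":0.003,"tz":0.107,"wx":0,"wy":0,"wz":0,"claw":1},
  ],
)

```text
clock: 9.2
eef_pos: [544.3, -213.7, 168.2]
tool_rot: [3.141, -0.0, 0.242]
force: [0.3, 0.2, -2.6]
width: 10.6
gripper_force: 60.9
```

Call:
jog_arm(
  plan=[
    {"tx":-0.003,"ty":0,"tz":0,"wx":0,"wy":0,"wz":0,"claw":1},
    {"tx":-0.003,"ty":0,"tz":0,"wx":0,"wy":0,"wz":0,"claw":1},
    {"tx":-0.006,"ty":0,"tz":0,"wx":0,"wy":0,"wz":0,"claw":1},
    {"tx":-0.006,"ty":0,"tz":0,"wx":0,"wy":0,"wz":0,"claw":1},
    {"tx":-0.006,"ty":0,"tz":0,"wx":0,"wy":0,"wz":0,"claw":1},
  ],
)

```text
clock: 9.7
eef_pos: [542.3, -214.2, 168.0]
tool_rot: [3.142, -0.0, 0.242]
force: [-0.9, 0.1, -3.3]
width: 11.2
gripper_force: 60.9
```

Call:
jog_arm(
  plan=[
    {"tx":-0.003,"ty":0,"tz":0,"wx":0,"wy":0,"wz":0,"claw":1},
    {"tx":-0.003,"ty":0,"tz":0,"wx":0,"wy":0,"wz":0,"claw":1},
    {"tx":-0.003,"ty":0,"tz":0,"wx":0,"wy":0,"wz":0,"claw":1},
  ],
)

```text
clock: 10.0
eef_pos: [541.4, -214.3, 168.0]
tool_rot: [-3.142, -0.0, 0.242]
force: [-0.7, -0.2, -3.4]
width: 11.3
gripper_force: 60.9
```

Call:
jog_arm(
  plan=[
    {"tx":-0.003,"ty":0,"tz":0,"wx":0,"wy":0,"wz":0,"claw":1},
    {"tx":-0.003,"ty":0,"tz":0,"wx":0,"wy":0,"wz":0,"claw":1},
    {"tx":-0.003,"ty":0,"tz":0,"wx":0,"wy":0,"wz":0,"claw":1},
  ],
)

```text
clock: 10.3
eef_pos: [540.6, -214.6, 168.0]
tool_rot: [-3.142, 0.0, 0.242]
force: [0.3, 0.5, -3.8]
width: 11.1
gripper_force: 60.9
```

Call:
jog_arm(
  plan=[
    {"tx":-0.002,"ty":0,"tz":0,"wx":0,"wy":0,"wz":0,"claw":1},
    {"tx":-0.002,"ty":0,"tz":0,"wx":0,"wy":0,"wz":0,"claw":1},
    {"tx":-0.002,"ty":0,"tz":0,"wx":0,"wy":0,"wz":0,"claw":1},
  ],
)

```text
clock: 10.6
eef_pos: [540.0, -214.7, 168.0]
tool_rot: [-3.142, -0.0, 0.242]
force: [0.2, -0.6, -3.6]
width: 11.0
gripper_force: 60.9
```

Call:
jog_arm(
  plan=[
    {"tx":-0.002,"ty":0,"tz":0,"wx":0,"wy":0,"wz":0,"claw":1},
    {"tx":-0.002,"ty":0,"tz":0,"wx":0,"wy":0,"wz":0,"claw":1},
    {"tx":-0.002,"ty":0,"tz":0,"wx":0,"wy":0,"wz":0,"claw":1},
  ],
)

```text
clock: 10.9
eef_pos: [539.4, -214.9, 168.0]
tool_rot: [3.142, -0.0, 0.242]
force: [-0.3, -0.2, -4.2]
width: 11.3
gripper_force: 60.9
```

Call:
jog_arm(
  plan=[
    {"tx":-0.002,"ty":0,"tz":0,"wx":0,"wy":0,"wz":0,"claw":1},
    {"tx":-0.002,"ty":0,"tz":0,"wx":0,"wy":0,"wz":0,"claw":1},
    {"tx":-0.002,"ty":0,"tz":0,"wx":0,"wy":0,"wz":0,"claw":1},
  ],
)

```text
clock: 11.2
eef_pos: [538.9, -215.0, 168.0]
tool_rot: [-3.142, -0.0, 0.242]
force: [0.2, -1.0, -3.4]
width: 10.5
gripper_force: 60.9
```

Call:
jog_arm(
  plan=[
    {"tx":-0.002,"ty":0,"tz":0,"wx":0,"wy":0,"wz":0,"claw":1},
    {"tx":-0.002,"ty":0,"tz":0,"wx":0,"wy":0,"wz":0,"claw":1},
    {"tx":-0.002,"ty":0,"tz":0,"wx":0,"wy":0,"wz":0,"claw":1},
  ],
)

```text
clock: 11.5
eef_pos: [538.2, -215.2, 168.0]
tool_rot: [-3.142, -0.0, 0.242]
force: [-0.4, -1.1, -4.2]
width: 11.1
gripper_force: 60.9
```

Call:
jog_arm(
  plan=[
    {"tx":-0.002,"ty":0,"tz":0,"wx":0,"wy":0,"wz":0,"claw":1},
    {"tx":-0.002,"ty":0,"tz":0,"wx":0,"wy":0,"wz":0,"claw":1},
    {"tx":-0.002,"ty":0,"tz":0,"wx":0,"wy":0,"wz":0,"claw":1},
  ],
)

```text
clock: 11.8
eef_pos: [537.8, -215.3, 168.0]
tool_rot: [-3.142, -0.0, 0.242]
force: [0.1, -0.7, -3.4]
width: 11.2
gripper_force: 61.0
```

Call:
jog_arm(
  plan=[
    {"tx":-0.002,"ty":0,"tz":0,"wx":0,"wy":0,"wz":0,"claw":1},
    {"tx":-0.002,"ty":0,"tz":0,"wx":0,"wy":0,"wz":0,"claw":1},
    {"tx":-0.002,"ty":0,"tz":0,"wx":0,"wy":0,"wz":0,"claw":1},
  ],
)

```text
clock: 12.1
eef_pos: [537.6, -215.3, 168.1]
tool_rot: [3.141, -0.001, 0.242]
force: [1.5, 0.3, -3.8]
width: 10.8
gripper_force: 61.0
```

Call:
jog_arm(
  plan=[
    {"tx":-0.002,"ty":0,"tz":0,"wx":0,"wy":0,"wz":0,"claw":1},
    {"tx":-0.002,"ty":0,"tz":0,"wx":0,"wy":0,"wz":0,"claw":1},
    {"tx":-0.002,"ty":0,"tz":0,"wx":0,"wy":0,"wz":0,"claw":1},
  ],
)

```text
clock: 12.4
eef_pos: [537.5, -215.3, 168.2]
tool_rot: [3.141, -0.002, 0.242]
force: [3.7, 1.1, -4.9]
width: 11.3
gripper_force: 60.9
```

Contact with the twin is felt. I'll back off slightly and lower.

Call:
jog_arm(
  plan=[
    {"tx":0.005,"ty":-0.001,"tz":0,"wx":0,"wy":0,"wz":0,"claw":1},
    {"tx":0.005,"ty":-0.001,"tz":0,"wx":0,"wy":0,"wz":0,"claw":1},
    {"tx":0.005,"ty":-0.001,"tz":0.01,"wx":0,"wy":0,"wz":0,"claw":1},
    {"tx":0.005,"ty":-0.001,"tz":0.015,"wx":0,"wy":0,"wz":0,"claw":1},
    {"tx":0.005,"ty":-0.001,"tz":0.02,"wx":0,"wy":0,"wz":0,"claw":1},
    {"tx":0.005,"ty":-0.001,"tz":0.025,"wx":0,"wy":0,"wz":0,"claw":1},
    {"tx":0.005,"ty":-0.001,"tz":0.03,"wx":0,"wy":0,"wz":0,"claw":1},
    {"tx":0.005,"ty":-0.001,"tz":0.03,"wx":0,"wy":0,"wz":0,"claw":1},
    {"tx":0.005,"ty":-0.001,"tz":0.03,"wx":0,"wy":0,"wz":0,"claw":1},
  ],
)

```text
clock: 13.3
eef_pos: [537.6, -214.8, 158.7]
tool_rot: [-3.141, 0.001, 0.242]
force: [0.7, 1.1, -4.5]
width: 10.9
gripper_force: 60.9
```

Call:
jog_arm(
  plan=[
    {"tx":0,"ty":0,"tz":0.005,"wx":0,"wy":0,"wz":0,"claw":1},
    {"tx":0,"ty":0,"tz":0.01,"wx":0,"wy":0,"wz":0,"claw":1},
    {"tx":0,"ty":0,"tz":0.015,"wx":0,"wy":0,"wz":0,"claw":1},
    {"tx":0,"ty":0,"tz":0.02,"wx":0,"wy":0,"wz":0,"claw":1},
    {"tx":0,"ty":0,"tz":0.024,"wx":0,"wy":0,"wz":0,"claw":1},
    {"tx":0,"ty":0,"tz":0.024,"wx":0,"wy":0,"wz":0,"claw":1},
    {"tx":0,"ty":0,"tz":0.024,"wx":0,"wy":0,"wz":0,"claw":1},
  ],
)

```text
clock: 14.0
eef_pos: [537.7, -214.9, 151.7]
tool_rot: [-3.141, 0.0, 0.242]
force: [1.6, -0.1, -3.7]
width: 11.1
gripper_force: 60.9
```

Call:
jog_arm(
  plan=[
    {"tx":0,"ty":0,"tz":0.002,"wx":0,"wy":0,"wz":0,"claw":1},
    {"tx":0,"ty":0,"tz":0.004,"wx":0,"wy":0,"wz":0,"claw":1},
    {"tx":0,"ty":0,"tz":0.004,"wx":0,"wy":0,"wz":0,"claw":1},
  ],
)

```text
clock: 14.3
eef_pos: [537.8, -215.0, 150.5]
tool_rot: [-3.142, 0.0, 0.242]
force: [-0.5, -0.4, -3.8]
width: 11.1
gripper_force: 61.0
```

Call:
jog_arm(
  plan=[
    {"tx":0,"ty":0,"tz":0.002,"wx":0,"wy":0,"wz":0,"claw":1},
    {"tx":0,"ty":0,"tz":0.003,"wx":0,"wy":0,"wz":0,"claw":1},
    {"tx":0,"ty":0,"tz":0.003,"wx":0,"wy":0,"wz":0,"claw":1},
  ],
)

```text
clock: 14.6
eef_pos: [537.8, -214.9, 149.6]
tool_rot: [-3.141, 0.0, 0.242]
force: [-0.4, 0.2, -4.1]
width: 11.3
gripper_force: 61.0
```

Call:
jog_arm(
  plan=[
    {"tx":0,"ty":0,"tz":0.002,"wx":0,"wy":0,"wz":0,"claw":1},
    {"tx":0,"ty":0,"tz":0.003,"wx":0,"wy":0,"wz":0,"claw":1},
    {"tx":0,"ty":0,"tz":0.003,"wx":0,"wy":0,"wz":0,"claw":1},
  ],
)

```text
clock: 14.9
eef_pos: [537.9, -214.9, 149.1]
tool_rot: [-3.141, -0.0, 0.242]
force: [-2.2, 0.1, -0.2]
width: 11.1
gripper_force: 61.5
```

The rail is carrying the bin. A small nudge against the twin next.

Call:
jog_arm(
  plan=[
    {"tx":0,"ty":0,"tz":0,"wx":0,"wy":0,"wz":0,"claw":1},
    {"tx":-0.001,"ty":0,"tz":0,"wx":0,"wy":0,"wz":0,"claw":1},
    {"tx":-0.002,"ty":0,"tz":0,"wx":0,"wy":0,"wz":0,"claw":1},
    {"tx":-0.002,"ty":0,"tz":0,"wx":0,"wy":0,"wz":0,"claw":1},
    {"tx":-0.002,"ty":0,"tz":0,"wx":0,"wy":0,"wz":0,"claw":1},
  ],
)

```text
clock: 15.4
eef_pos: [537.8, -214.9, 149.0]
tool_rot: [3.142, -0.001, 0.242]
force: [0.2, 2.1, 2.6]
width: 11.3
gripper_force: 61.8
```

Call:
jog_arm(
  plan=[
    {"tx":-0.002,"ty":0,"tz":0,"wx":0,"wy":0,"wz":0,"claw":1},
    {"tx":-0.002,"ty":0,"tz":0,"wx":0,"wy":0,"wz":0,"claw":1},
    {"tx":-0.002,"ty":0,"tz":0,"wx":0,"wy":0,"wz":0,"claw":1},
  ],
)

```text
clock: 15.7
eef_pos: [537.7, -214.9, 149.1]
tool_rot: [3.141, -0.002, 0.242]
force: [2.3, 3.1, 2.6]
width: 11.2
gripper_force: 61.7
```

Call:
jog_arm(
  plan=[
    {"tx":0,"ty":0,"tz":0,"wx":0,"wy":0,"wz":0,"claw":0.86},
    {"tx":0,"ty":0,"tz":0,"wx":0,"wy":0,"wz":0,"claw":0.83},
    {"tx":0,"ty":0,"tz":0,"wx":0,"wy":0,"wz":0,"claw":0.8},
    {"tx":0,"ty":0,"tz":0,"wx":0,"wy":0,"wz":0,"claw":0.75},
    {"tx":0,"ty":0,"tz":0,"wx":0,"wy":0,"wz":0,"claw":0.65},
    {"tx":0,"ty":0,"tz":0,"wx":0,"wy":0,"wz":0,"claw":0.5},
    {"tx":0,"ty":0,"tz":0,"wx":0,"wy":0,"wz":0,"claw":0.5},
    {"tx":0,"ty":0,"tz":0,"wx":0,"wy":0,"wz":0,"claw":0.4},
    {"tx":0,"ty":0,"tz":0,"wx":0,"wy":0,"wz":0,"claw":0.4},
  ],
)

```text
clock: 16.6
eef_pos: [536.7, -215.3, 148.8]
tool_rot: [3.141, -0.0, 0.242]
force: [-0.5, -0.4, -0.2]
width: 51.3
gripper_force: 0.0
```

Call:
jog_arm(
  plan=[
    {"tx":0,"ty":0,"tz":-0.03,"wx":0,"wy":0,"wz":0,"claw":0.4},
    {"tx":0,"ty":0,"tz":-0.08,"wx":0,"wy":0,"wz":0,"claw":0.4},
    {"tx":0,"ty":0,"tz":-0.15,"wx":0,"wy":0,"wz":0,"claw":0.4},
    {"tx":0,"ty":0,"tz":-0.25,"wx":0,"wy":0,"wz":0,"claw":0.4},
    {"tx":0,"ty":-0.05,"tz":-0.35,"wx":0,"wy":0,"wz":0,"claw":0.4},
    {"tx":0.1,"ty":-0.15,"tz":-0.35,"wx":0,"wy":0,"wz":0,"claw":0.4},
    {"tx":0.2,"ty":-0.3,"tz":-0.35,"wx":0,"wy":0,"wz":0,"claw":0.4},
    {"tx":0.2,"ty":-0.3,"tz":-0.35,"wx":0,"wy":0,"wz":0,"claw":0.4},
    {"tx":0.2,"ty":-0.3,"tz":-0.35,"wx":0,"wy":0,"wz":0,"claw":0.4},
    {"tx":0.2,"ty":-0.3,"tz":-0.35,"wx":0,"wy":0,"wz":0,"claw":0.4},
  ],
)

```text
clock: 17.6
eef_pos: [573.0, -114.8, 254.2]
tool_rot: [3.14, 0.0, 0.241]
force: [-0.6, -0.0, -0.8]
width: 51.1
gripper_force: 0.0
```

```bash
python3 - <<'E'
from h import *
s=ctrl.read_state();p=ctrl.get_image('wrist');print(s['eef_pos'],s['force'])
W=cloud(p,cam(p,s));A=W.reshape(-1,3);A=A[~np.isnan(A).any(1)]
th=np.radians(13.58);X=A@[np.sin(th),-np.cos(th),0]-397.6;Y=A@[np.cos(th),np.sin(th),0]
m=(A[:,2]>158)&(A[:,2]<182)&(X<-40)&(X>-85)
Ym=Y[m];h,e=np.histogram(Ym,bins=np.arange(Ym.min(),Ym.max()+2,2));print('handle Y',Ym.min(),Ym.max(),h.tolist())
print(np.percentile(X[m],[2,50,98]),np.percentile(A[m,2],[50,98]))
cv2.imwrite('pics/w5.png',p['img'][:,:,::-1])
E
```

```text
[ 572.95891317 -114.8026984   254.20664054] [-0.60436614 -0.03123518 -0.75460386]
handle Y 449.6070916877677 523.573176423856 [5, 14, 23, 27, 34, 45, 52, 46, 47, 55, 48, 52, 52, 53, 54, 52, 52, 51, 56, 56, 56, 55, 56, 55, 59, 56, 55, 57, 56, 59, 61, 63, 49, 46, 82, 78, 218]
[-72.65225235 -67.1350375  -59.2675954 ] [173.51455    175.12780074]
```

View pics/w5.png

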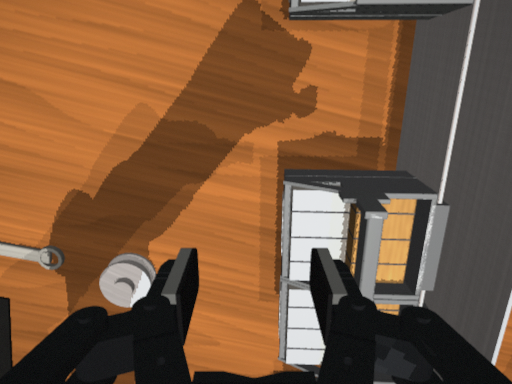

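The last view shows the bin hung on the rail at (370,235), flush with the twin below it (junction near row 290). It leans forward slightly and nothing touches it. Handing in.

```bash
python3 -c "
from cell import ctrl
print(ctrl.finish_job())"
```

```text
the job is handed in; nothing more can be done
None
```

The loose bin now hangs on the rail closed up against its twin, let go and leaning forward about 2°, and the job is handed in; the hand-in returned no verdict.

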